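Sort the steel sleeves into the divided tote

ROBOT

A 7-joint arm with a two-finger parallel gripper is mounted at the origin on the work surface. World frame = base frame: x ahead of the robot, y to its left, z up, the work surface at z = 0. Lengths are in m, angles in rad, forces in N, time in s.
With the tool pointing down it reaches from about 0.4 to 0.85 m from the base axis. Payload 10.4 kg.
Tool frame: the origin (TCP) lies midway between the tips of the shut fingers; the grasp point (between the pads) lies 19 mm behind it; z points along the fingers, y is the line along which they close (so a half turn about z gives the same grasp; the last joint's range is limited). The gripper opens to 87 mm and grips with 3 to 60 N. Pads are 19 mm wide; open, the fingers measure 117 mm over their backs; the gripper's body (75 mm by 190 mm) begins 51 mm behind the grasp point.
Start: joints at [-1.311, 0.332, -0.065, 1.46, 0.022, 1.35, -0.088], TCP at [0.174, 0.6, 0.223] pointing down, gripper open.
Joint ranges: [-2.6, 2.6], [-0.5, 2.12], [-1.47, 1.34], [0.16, 2.42], [-1.27, 4.41], [0.06, 2.06], [-2.6, 2.6]. Speed limits (rad/s): [2.22, 2.22, 2.79, 2.79, 3.14, 3.14, 3.14].

INTERFACE

Orientations are given as a unit quaternion [x, y, z, w].
In Python, from bench import r gives the robot as it stands.
- The arm moves only by the tool move_arm, never from a script. Its argument "targets" is a list of rows, each a list of 3 entries, a list of its own where there are three numbers: the shift along the tool's x, y, z in cm, then the turn, a rotation vector about the tool's x, y, z in rad, then the opening in per cent of the stroke, from 0 (shut) to 100 (fully open). In form: [[[x, y, z], [wx, wy, wz], gripper], ...]. A call has 1 to 20 rows; each row shifts and turns the commanded pose from where the row before left it, along the tool's axes as they then stand; what a row does not reach is not made up. A row lasts 1/8 s, in which the tool goes at most 62.5 mm and 10.7 degrees, less where a joint would pass 70% of its speed; a pose out of reach is approached as far as the arm can. A call with a gripper value outside its range is refused whole. The fingers move at their own pace and stop on an object; "grip_force" is the grip in N (left out, the last holds). Time passes only in rows, so rows that do not move let the fingers close. It gives the time, the measured TCP pose, the force, the opening and the grip force at its end, in the units of the state.
- r.read_state(): the state, without advancing time (a new reading comes with each control period).
- r.camera(name): name is "side" or "top"; returns a dict with "image" (480x640x3 uint8, blue, green, red), "vertical_fov" (degrees; the focal length in pixels is half the picture's height over the tangent of half this angle, whatever the lens; pixels are square), "cx", "cy" (the principal point, pixels), "cam_to_world" (4x4, takes a point from camera to world coordinates). Camera axes: x right, y down, z forward; pixel columns grow to the right and rows downward; lengths in m; the calibration is good to about 2 mm. A picture is of the moment at which its call begins. There is no depth.
- r.close_job(): hands the job in; it is judged then, once.
The state is a dict: "time": time; "joint_positions": joint angles; "joint_vel": joint speeds; "joint_torque": joint torques, N m; "ee_pos": TCP position; "eef_rot": TCP orientation; "ft_force": force on the tool from outside, world axes, zero at the start; "torque": the same for the moment, N m; "width": finger opening in m; "grip_force": force on a finger pad.
Only numpy, scipy, OpenCV 4.12 (cv2) and the standard library are available. Lean on these libraries where they do the work, as an engineer would, in place of code of your own. Each camera call takes 0.05 s, during which the arm holds its last target. There are 200 camera calls.

TASK

Two steel spacer sleeves (plain round tubes standing on end), one thick and one thin, were left out on the workbench. Stand the thick one upright on the floor of the widest compartment of the grey divided tote and the thin one upright on the floor of the narrowest compartment; the medium sleeve already in the middle compartment must finish still standing there.

Things in the scene. Friction and masses are not known exactly. Their poses are not given: they have to be found in the camera images.
- tote: Shallow grey tote, fixed, any yaw, 90 (x) by 236 (y) by 20 mm high. Origin: centre of underside, z up. Floor 4 mm thick; walls and dividers 5 mm thick, all 20 mm high. Three compartments in a row along y, each 80 mm long in x, centred at x = 0: widest 88 mm wide, centre y = -69 mm; middle 72 mm wide, centre y = +16 mm, holds the medium sleeve; narrowest 56 mm wide, centre y = +85 mm.
- large_mid (a point): Plain round tube of bare steel, 72 mm long, loose, 0.4 to 0.65 kg. Point: its centre, on its axis, 36 mm above its foot; z along the tube. The thick sleeve: 58 mm outside, 44 mm inside diameter. Stands on end on the bench near the thin sleeve, a bolt on its head and a yellow tin, axes 95 mm or more apart.
- small_mid (a point): Plain round tube of bare steel, 72 mm long, loose, 0.18 to 0.3 kg. Point: its centre, on its axis, 36 mm above its foot; z along the tube. The thin sleeve: 30 mm outside, 18 mm inside diameter. Stands on end on the bench near the thick sleeve, a bolt on its head and a yellow tin, axes 95 mm or more apart.
- medium_mid (a point): Plain round tube of bare steel, 72 mm long, loose, about 0.42 kg. Point: its centre, on its axis, 36 mm above its foot; z along the tube. The medium sleeve: 42 mm outside and 28 mm inside diameter. It already stands in the tote's middle compartment and stays there.
Things that resemble listed ones, but are neither listed nor needed, are in the scene too. What is shaped like the part that bears small_mid but blue or pink is not meant.

How it is judged:
At the end, for the whole second after the job is handed in: Each of the three sleeves stands upright (within about 8 degrees) and at rest on the tote's floor (within 4 mm): the large one in the widest compartment, the medium one in the middle one, the small one in the narrowest, anywhere between the walls of its compartment (x of large_mid in the frame of tote between -0.014 and 0.014 m and y of large_mid in the frame of tote between -0.087 and -0.051 m and z of large_mid in the frame of tote between 0.036 and 0.044 m and angle between each of large_mid, small_mid, medium_mid's own z axis and vertical below 0.15 rad and linear speed of each of large, small, medium below 0.03 m/s and x of small_mid in the frame of tote between -0.028 and 0.028 m and y of small_mid in the frame of tote between 0.069 and 0.101 m and z of small_mid in the frame of tote between 0.036 and 0.044 m and x of medium_mid in the frame of tote between -0.022 and 0.022 m and y of medium_mid in the frame of tote between -0.002 and 0.034 m and z of medium_mid in the frame of tote between 0.036 and 0.044 m); the robot touches nothing.
It also fails if it takes over 54 s, if anything falls off the work surface, if the arm or the gripper's body presses on something with over 40 N, if the wrist force passes 120 N, or if a joint passes its speed limit or range.

## Working session

There is one attempt and no reset: what is moved stays moved. The work goes in short steps, Python scripts to look and compute and a tool call to move; the robot and the scene stay as the last step left them, time stands still between calls to the robot, and variables do not carry over. Pictures are saved under pics/ and viewed, at most 10 in all, crops included, and the job is handed in when it is done.

Besides the shell and the picture viewer there is one more tool, called as name([rows], argument=value, ...), one row to a line, values as JSON. move_arm: Moves the arm, as the interface text tells. Its arguments: {"type":"object","properties":{"targets":{"type":"array"},"grip_force":{"type":"number"}},"required":["targets"]}

```bash
mkdir -p pics; cat > h.py <<'E'
import numpy as np, cv2
from bench import r
from scipy.spatial.transform import Rotation as R
def shot(n,f=None):
    c=r.camera(n)
    if f: cv2.imwrite('pics/'+f,c['image'])
    return c
def ray(c,u,v,z):
    f=240/np.tan(np.radians(c['vertical_fov'])/2)
    T=np.array(c['cam_to_world']); d=T[:3,:3]@np.array([(u-c['cx'])/f,(v-c['cy'])/f,1]); o=T[:3,3]
    return o+d*(z-o[2])/d[2]
def proj(c,p):
    f=240/np.tan(np.radians(c['vertical_fov'])/2)
    T=np.array(c['cam_to_world']); q=T[:3,:3].T@(np.array(p)-T[:3,3])
    return np.array([c['cx']+f*q[0]/q[2],c['cy']+f*q[1]/q[2]])
E
python3 - <<'E'
from h import *
for n in('top','side'):
    c=shot(n,n+'0.png'); print(n,c['vertical_fov'],c['cx'],c['cy'],np.round(c['cam_to_world'],3).tolist())
s=r.read_state();print(s)
E
```

```text
top 52.139698564532196 315.30221306076567 234.7407966803011 [[0.002, -0.987, 0.159, 0.417], [-1.0, -0.002, 0.001, 0.048], [-0.001, -0.159, -0.987, 0.813], [0.0, 0.0, 0.0, 1.0]]
side 47.465477556833356 316.79493971825406 236.83031359289274 [[-0.99, -0.099, 0.104, 0.463], [-0.142, 0.592, -0.793, 0.675], [0.017, -0.8, -0.6, 0.554], [0.0, 0.0, 0.0, 1.0]]
{'time': 0.1, 'joint_positions': array([-1.310614  ,  0.33277878, -0.06471312,  1.4608418 ,  0.02155543,
        1.34990127, -0.08850405]), 'joint_vel': array([-0.00010694, -0.0028754 ,  0.00058206, -0.0009628 , -0.00020475,
       -0.0010792 ,  0.00186433]), 'joint_torque': array([ 1.23899186e-03, -6.24544716e+01,  2.43310689e-02, -3.90716779e+01,
       -6.14431081e-02,  3.67137487e-02,  6.50776815e-05]), 'ee_pos': array([0.17427842, 0.59985441, 0.2218596 ]), 'eef_rot': array([ 1.40911865e-01,  9.90021951e-01, -6.12660011e-04, -8.29662155e-05]), 'ft_force': array([-0.0597314 , -0.25220767, -0.33896359]), 'torque': array([0.02584217, 0.00571793, 0.0538485 ]), 'grip_force': 0.0, 'width': 0.08725051903847861}
```

View pics/top0.png

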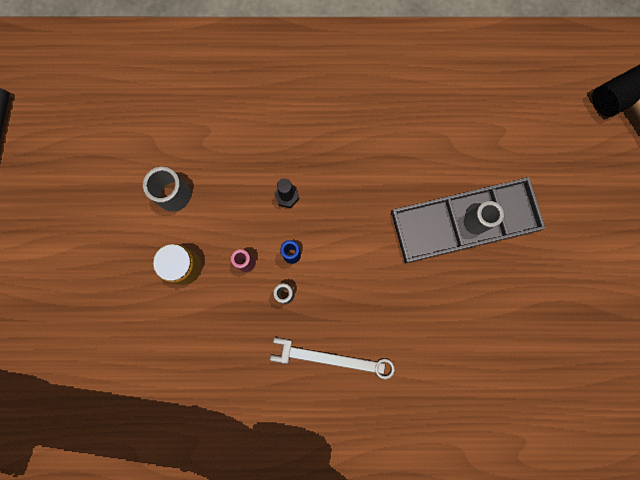

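View pics/side0.png

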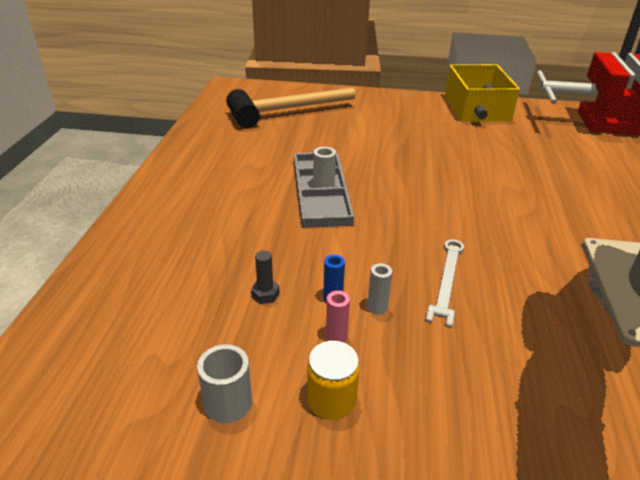

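The top view shows:
- the thick sleeve, ring at (161,185)
- three thin tubes: grey at (283,293), blue at (290,250) and pink at (241,259)
- the bolt at (287,193) and the tin at (173,263)
- the tote, with corners at about (393,211), (406,262), (543,228) and (529,179). Its widest compartment is on the left and its narrowest on the right.

The bare-steel thin sleeve is the grey one at (283,293). In the side view it is at (380,270). I'll measure next and confirm with a crop.

```bash
cat > m.py <<'E'
from h import *
def ring(c,seed,z,d,win=1.6):
    # refine: project outer/inner circles at z, maximise radial brightness contrast
    from scipy.optimize import minimize
    g=cv2.GaussianBlur(cv2.cvtColor(c['image'],cv2.COLOR_BGR2GRAY),(3,3),0).astype(np.float32)
    hsv=cv2.cvtColor(c['image'],cv2.COLOR_BGR2HSV).astype(np.float32)
    w=cv2.GaussianBlur(hsv[...,2]-hsv[...,1],(3,3),0)
    p0=ray(c,*seed,z)[:2]; do,di=d
    a=np.linspace(0,2*np.pi,72,endpoint=False); cs=np.c_[np.cos(a),np.sin(a)]
    def samp(xy,rad):
        P=np.array([proj(c,[*(xy+rad*k),z]) for k in cs],np.float32)
        return cv2.remap(w,P[:,0].reshape(-1,1),P[:,1].reshape(-1,1),1).ravel()
    def cost(xy): return -(2*samp(xy,(do+di)/4).mean()-samp(xy,do/2+.003).mean()-samp(xy,max(di/2-.003,.001)).mean())
    best=min(((cost(p0+np.array([i,j])*.003),i,j) for i in range(-5,6) for j in range(-5,6)))
    s=minimize(cost,p0+np.array(best[1:])*.003,method='Nelder-Mead',options=dict(initial_simplex=p0+np.array(best[1:])*.003+np.array([[0,0],[.002,0],[0,.002]])))
    return s.x,s.fun
E
python3 - <<'E'
from m import *
c=shot('top'); s=shot('side')
for n,a,b,d in(('large',(161,185),(224,362),(.058,.044)),('small',(283,293),(380,271),(.030,.018)),('med',(490,214),(324,154),(.042,.028))):
    z=.076 if n=='med' else .072
    print(n,ring(c,a,z,d),ring(s,b,z,d))
for n,a in(('blue',(290,250)),('pink',(241,259)),('tin',(173,263)),('bolt',(285,184))): print(n,ray(c,*a,.072)[:2])
# tote: fit rim outline corners
C=np.array([ray(c,u,v,.02)[:2] for u,v in((393,211),(406,262),(543,228),(529,179))])
print(C, 'centre',C.mean(0),'dims',np.linalg.norm(C-np.roll(C,-1,0),axis=1))
from scipy.optimize import minimize
def model(x,y,t,z=.02):
    M=np.array([[np.cos(t),-np.sin(t)],[np.sin(t),np.cos(t)]]); L=[]
    for hx,hy0,hy1 in((.045,-.118,.118),(.040,-.113,-.025),(.040,-.020,.052),(.040,.057,.113)):
        q=np.array([[-hx,hy0],[hx,hy0],[hx,hy1],[-hx,hy1]])@M.T+[x,y]
        L.append([proj(c,[*k,z]) for k in q])
    return L
g=cv2.Canny(c['image'],50,130)
D=cv2.distanceTransform(255-g,cv2.DIST_L2,3)
def cost(p):
    v=0
    for q in model(*p):
        for i in range(4):
            P=(np.array(q[i])+(np.array(q[(i+1)%4])-q[i])*np.linspace(0,1,40)[:,None]).astype(np.float32)
            v+=np.minimum(cv2.remap(D,P[:,:1].copy(),P[:,1:].copy(),1),4).sum()
    return v
# +y of tote goes from wide (left in image) to narrow (right)
dv=(C[2]+C[3]-C[0]-C[1])/2; t=np.arctan2(-dv[0],dv[1])
res=minimize(cost,[*C.mean(0),t],method='Nelder-Mead',options=dict(initial_simplex=np.array([*C.mean(0),t])+np.array([[0,0,0],[.006,0,0],[0,.006,0],[0,0,.06]]))); print('tote',res.x,res.fun/640,'init',t)
im=c['image'].copy()
big=cv2.resize(im[150:330,380:560],None,fx=3,fy=3,interpolation=cv2.INTER_CUBIC)
for q in model(*res.x): cv2.polylines(big,[((np.array(q)-[380,150]+.5)*3).astype(np.int32)],True,(0,255,0),1)
b2=cv2.resize(im[230:330,230:310],None,fx=3,fy=3,interpolation=cv2.INTER_CUBIC)
b3=np.zeros((540,240,3),np.uint8); b3[:300]=b2
cv2.imwrite('pics/crop.png',np.hstack([big,b3]))
E
```

```text
large (array([0.61545848, 0.28888984]), np.float64(-351.8446044921875)) (array([0.61699523, 0.28835917]), np.float64(-315.64581298828125))
small (array([0.44750763, 0.096987  ]), np.float64(-478.3912048339844)) (array([0.44865346, 0.0966346 ]), np.float64(-263.5896301269531))
med (array([ 0.56850011, -0.21923406]), np.float64(-239.92303466796875)) (array([ 0.56925269, -0.22055782]), np.float64(-170.07330322265625))
blue [0.51253745 0.08668313]
pink [0.49862892 0.16090554]
tin [0.49233554 0.26382607]
bolt [0.61597311 0.09551578]
[[ 0.58439116 -0.0798073 ]
 [ 0.49998077 -0.09894349]
 [ 0.55639728 -0.3251179 ]
 [ 0.63926556 -0.30772196]] centre [ 0.57000869 -0.20289766] dims [0.08655234 0.23310445 0.0846745  0.23442758]
tote [ 0.57030657 -0.19920132 -2.90192549] 0.4686161994934082 init -2.9012442058386605
```

View pics/crop.png

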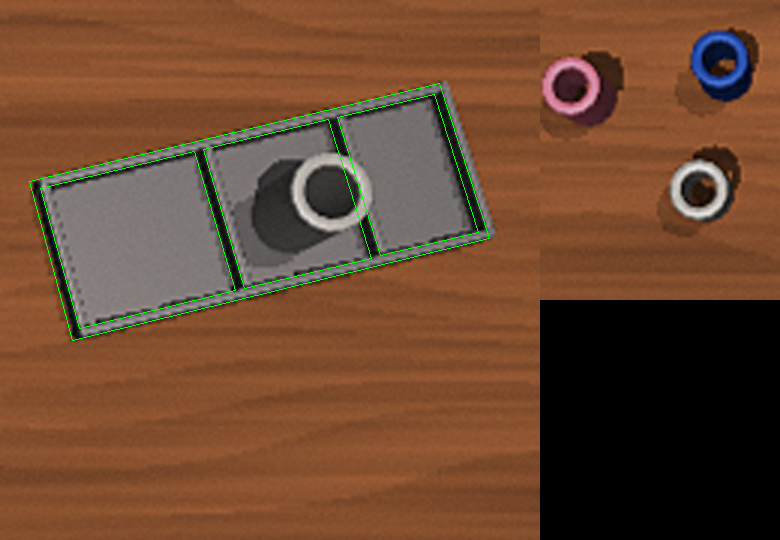

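The crop confirms the bare-steel thin tube is the white/grey one. The tote outline sits about 3 px left of the true rim because the dark strips are the walls' side faces. I'll refit by silhouette in both views.

```bash
cat > tote.py <<'E'
from h import *
from scipy.optimize import minimize
def fit():
    V=[]
    for n,box in(('top',(370,150,570,290)),('side',(275,130,370,240))):
        c=shot(n); hsv=cv2.cvtColor(c['image'],cv2.COLOR_BGR2HSV)
        m=(hsv[...,1]<95).astype(np.uint8); k=np.zeros_like(m); k[box[1]:box[3],box[0]:box[2]]=1
        V.append((c,cv2.GaussianBlur((m*k*255),(3,3),0).astype(float)/255))
    def sil(c,p):
        x,y,t=p; M=np.array([[np.cos(t),-np.sin(t)],[np.sin(t),np.cos(t)]]); im=np.zeros((480,640),np.uint8)
        P=[proj(c,[*(M@[a,b]+[x,y]),z]) for a in(-.045,.045) for b in(-.118,.118) for z in(0,.02)]
        S=[proj(c,[*(MED+.021*np.array([np.cos(q),np.sin(q)])),z]) for q in np.arange(0,6.3,.3) for z in(.004,.076)]
        for Q in(P,S): cv2.fillConvexPoly(im,cv2.convexHull((np.array(Q,np.float32)*16).astype(np.int32)),255,cv2.LINE_AA,4)
        return cv2.GaussianBlur(im,(3,3),0)/255.
    MED=np.array([.5688,-.2199])
    out=[]
    for W in(V[:1],V[1:],V):
        f=lambda p:sum(np.abs(sil(c,p)-m).sum() for c,m in W)
        p0=np.array([.570,-.2035,-2.902])
        for _ in range(2):
            s=minimize(f,p0,method='Nelder-Mead',options=dict(initial_simplex=p0+np.array([[0,0,0],[.005,0,0],[0,.005,0],[0,0,.04]]),xatol=1e-4)); p0=s.x
        out.append((np.round(s.x,4),round(s.fun)))
    return out
if __name__=='__main__':
    for o in fit(): print(o)
E
python3 - <<'E'
from tote import *
for o in fit(): print(o)
x,y,t=o[0]; M=np.array([[np.cos(t),-np.sin(t)],[np.sin(t),np.cos(t)]])
for n,l in(('wide',-.069),('mid',.016),('nar',.085)): print(n,M@[0,l]+[x,y])
print('med local',M.T@(np.array([.5688,-.2199])-[x,y]))
E
```

```text
(array([ 0.5723, -0.2046, -2.8951]), 355)
(array([ 0.5732, -0.2097, -2.917 ]), 198)
(array([ 0.5723, -0.2059, -2.9087]), 617)
wide [ 0.55637528 -0.1387628 ]
mid [ 0.57599269 -0.22146805]
nar [ 0.59191741 -0.28860524]
med local [0.00663661 0.01281426]
```

Tote pose is about (0.572, -0.2055), yaw -2.905. The thick sleeve is at (0.616, 0.289) and the thin one at (0.448, 0.097). I'll turn the tool so its y axis lies along the tote's x axis and keep that orientation throughout.

move_arm([
  [[0,0,0],[0,0,0.175],100],
  [[0,0,0],[0,0,0.175],100],
  [[0,0,0],[0,0,0.175],100],
  [[0,0,0],[0,0,0.175],100],
  [[0,0,0],[0,0,0.175],100],
  [[0,0,0],[0,0,0.175],100],
  [[0,0,0],[0,0,0],100],
], grip_force=30)

```text
time: 1.18
ee_pos: [0.1743, 0.6002, 0.2225]
eef_rot: [0.618, 0.786, 0.0, 0.0]
ft_force: [0.4, 0.0, 0.1]
width: 0.0869
grip_force: 0.0
```

```bash
cat > go.py <<'E'
import sys
from h import *
s=r.read_state(); p=np.array(s['ee_pos']); Q=R.from_quat(s['eef_rot'])
print('t',s['time'],'p',p.round(4),'w',round(s['width'],4),'gf',s['grip_force'],'ft',np.round(s['ft_force'],1),'yaw y',np.degrees(np.arctan2(*Q.as_matrix()[[1,0],1])).round(1),'tilt',np.degrees(np.arccos(-Q.as_matrix()[2,2])).round(2),'q7',round(s['joint_positions'][6],2))
t=np.array(eval(sys.argv[1])); print('to go cm',(Q.inv().apply(t-p)*100).round(2), 'down fix rotvec', (Q.inv()*R.from_matrix(np.c_[[-.235,.972,0],[.972,.235,0],[0,0,-1]])).as_rotvec().round(3))
E
python3 go.py "[.616,.289,.13]"
```

```text
t 1.175 p [0.1743 0.6002 0.2225] w 0.0869 gf 0.0 ft [0.4 0.  0.1] yaw y 13.7 tilt 0.01 q7 -1.1
to go cm [-40.7   35.54   9.26] down fix rotvec [0.    0.    0.002]
```

move_arm([
  [[-2.7,2.35,0],[0,0,0],100],
  [[-2.7,2.35,0],[0,0,0],100],
  [[-2.7,2.35,0],[0,0,0],100],
  [[-2.7,2.35,0],[0,0,0],100],
  [[-2.7,2.35,0],[0,0,0],100],
  [[-2.7,2.35,0],[0,0,0],100],
  [[-2.7,2.35,0],[0,0,0],100],
  [[-2.7,2.35,0],[0,0,0],100],
  [[-2.7,2.35,0],[0,0,0],100],
  [[-2.7,2.35,0],[0,0,0],100],
  [[-2.7,2.35,1.8],[0,0,0],100],
  [[-2.7,2.35,1.8],[0,0,0],100],
  [[-2.7,2.35,1.8],[0,0,0],100],
  [[-2.7,2.35,1.8],[0,0,0],100],
  [[-2.7,2.35,1.8],[0,0,0],100],
  [[0,0,0],[0,0,0],100],
])

```text
time: 3.18
ee_pos: [0.6137, 0.286, 0.1305]
eef_rot: [0.618, 0.786, -0.002, 0.0]
ft_force: [-0.1, -0.2, -0.9]
width: 0.087
grip_force: 0.0
```

```bash
python3 go.py "[.616,.289,.032]"; python3 -c "
from h import *; shot('side','s1.png')"
```

```text
t 3.175 p [0.6137 0.286  0.1305] w 0.087 gf 0.0 ft [-0.1 -0.2 -0.9] yaw y 13.6 tilt 0.2 q7 -0.15
to go cm [0.27 0.31 9.85] down fix rotvec [-0.002  0.003  0.001]
```

View pics/s1.png

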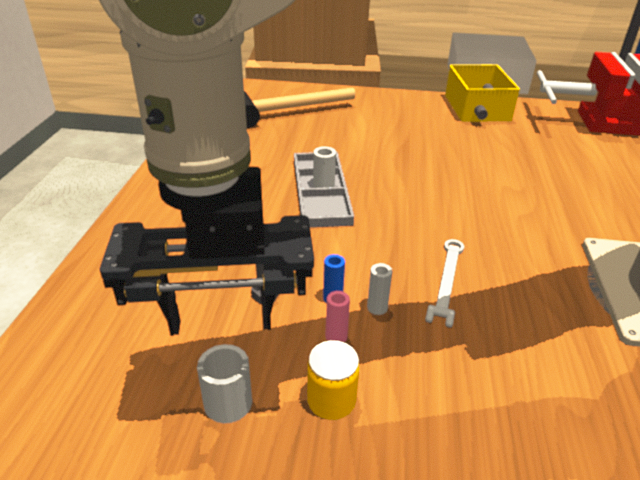

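The fingertips at (175,332) and (266,327) straddle the thick sleeve (ring centre about (224,362)), so I'll lower and grip.

move_arm([
  [[0.2,0.2,0],[0,0,0],100],
  [[0.1,0.1,1.5],[0,0,0],100],
  [[0,0,1.8],[0,0,0],100],
  [[0,0,1.8],[0,0,0],100],
  [[0,0,1.8],[0,0,0],100],
  [[0,0,1.8],[0,0,0],100],
  [[0,0,1.1],[0,0,0],100],
  [[0,0,0],[0,0,0],100],
  [[0,0,0],[0,0,60],60],
  [[0,0,0],[0,0,0],60],
])

```text
time: 4.47
ee_pos: [0.6151, 0.2936, 0.0353]
eef_rot: [0.689, 0.725, 0.001, 0.0]
ft_force: [1.6, 1.0, -0.5]
width: 0.0743
grip_force: 0.0
```

I put a stray 60 in the turn of one row. It was clipped to 10.7°, and the tube is round and not yet gripped. I'll undo it.

move_arm([
  [[0,0,0],[0,0,0.187],85],
  [[0,0,0],[0,0,0],85],
])

```text
time: 4.72
ee_pos: [0.6149, 0.2935, 0.035]
eef_rot: [0.752, 0.659, 0.0, 0.0]
ft_force: [-0.3, -0.1, 0.5]
width: 0.0739
grip_force: 0.0
```

```bash
python3 go.py "[.616,.289,.032]"; python3 -c "
from m import *
print(ring(shot('side','s2.png'),(224,362),.072,(.058,.044)))"
```

```text
t 4.725 p [0.6149 0.2935 0.035 ] w 0.0739 gf 0.0 ft [-0.3 -0.1  0.5] yaw y -7.6 tilt 0.05 q7 -0.48
to go cm [-0.44  0.17  0.3 ] down fix rotvec [ 0.001 -0.    -0.369]
(array([0.61699937, 0.29164817]), np.float64(-68.24247741699219))
```

View pics/s2.png

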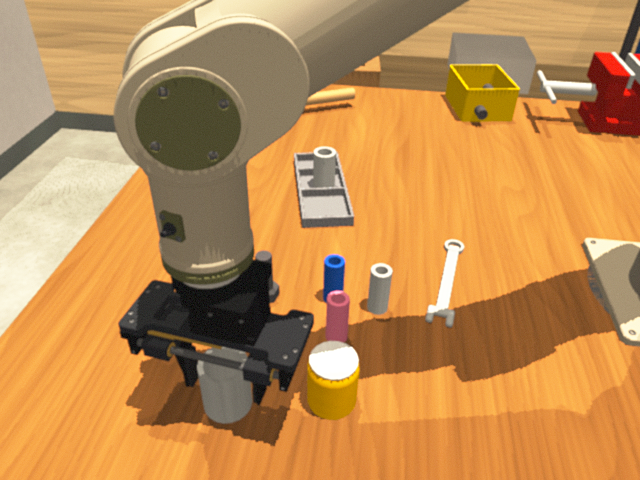

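The sleeve still stands at about (226,385) between the fingers, undisturbed. The turn was the other way round, so I'll take both back and centre the tool before gripping.

move_arm([
  [[-0.4,0.2,0],[0,0,0],90],
  [[0,0,0],[0,0,-0.185],90],
  [[0,0,0],[0,0,-0.185],90],
  [[0,0,0.3],[0,0,0],90],
  [[0,0,0],[0,0,0],50],
  [[0,0,0],[0,0,0],50],
  [[0,0,0],[0,0,0],50],
  [[0,0,0],[0,0,0],50],
  [[0,0,0],[0,0,0],50],
])

```text
time: 5.9
ee_pos: [0.6162, 0.2892, 0.0316]
eef_rot: [0.62, 0.785, 0.0, 0.0]
ft_force: [1.8, 0.4, -0.4]
width: 0.0579
grip_force: 30.0
```

```bash
python3 go.py "[.616,.289,.032]"
```

```text
t 5.9 p [0.6162 0.2892 0.0316] w 0.0579 gf 29.998506493284367 ft [ 1.8  0.4 -0.4] yaw y 13.4 tilt 0.02 q7 -0.14
to go cm [-0.02 -0.03 -0.04] down fix rotvec [ 0.    -0.    -0.004]
```

move_arm([
  [[0,0,0],[0,0,0],50],
  [[0,0,-1],[0,0,0],50],
  [[0,0,-2],[0,0,0],50],
  [[0,0,-2.5],[0,0,0],50],
  [[0,0,-2.5],[0,0,0],50],
  [[0,0,-2],[0,0,0],50],
  [[0,0,0],[0,0,0],50],
], grip_force=45)

```text
time: 6.78
ee_pos: [0.6171, 0.2895, 0.1339]
eef_rot: [0.62, 0.785, 0.002, 0.001]
ft_force: [0.9, -0.5, -4.8]
width: 0.058
grip_force: 45.0
```

move_arm([
  [[-1.2,-0.5,0],[0,0,0],50],
  [[-2.4,-0.95,0],[0,0,0],50],
  [[-2.4,-0.95,0],[0,0,0],50],
  [[-2.4,-0.95,0],[0,0,0],50],
  [[-2.4,-0.95,0],[0,0,0],50],
  [[-2.4,-0.95,0],[0,0,0],50],
  [[-2.4,-0.95,0],[0,0,0],50],
  [[-2.4,-0.95,0],[0,0,0],50],
  [[-2.4,-0.95,0],[0,0,0],50],
  [[-2.4,-0.95,0],[0,0,0],50],
  [[-2.4,-0.95,0],[0,0,0],50],
  [[-2.4,-0.95,0],[0,0,0],50],
  [[-2.4,-0.95,0],[0,0,0],50],
  [[-2.4,-0.95,0],[0,0,0],50],
  [[-2.4,-0.95,0],[0,0,0],50],
  [[-2.4,-0.95,0],[0,0,0],50],
  [[-2.4,-0.95,0],[0,0,0],50],
  [[-0.8,-0.3,0],[0,0,0],50],
  [[0,0,0],[0,0,0],50],
  [[0,0,0],[0,0,0],50],
])

```text
time: 9.28
ee_pos: [0.5542, -0.1396, 0.1314]
eef_rot: [0.619, 0.785, 0.0, -0.0]
ft_force: [0.3, 0.4, -4.3]
width: 0.0579
grip_force: 45.0
```

```bash
python3 go.py "[.556,-.139,.036]"; python3 -c "
from h import *; shot('side','s3.png')"
```

```text
t 9.275 p [ 0.5542 -0.1396  0.1314] w 0.0579 gf 44.998227994074114 ft [ 0.3  0.4 -4.3] yaw y 13.5 tilt 0.04 q7 0.53
to go cm [0.01 0.19 9.54] down fix rotvec [ 0.    -0.001 -0.002]
```

View pics/s3.png

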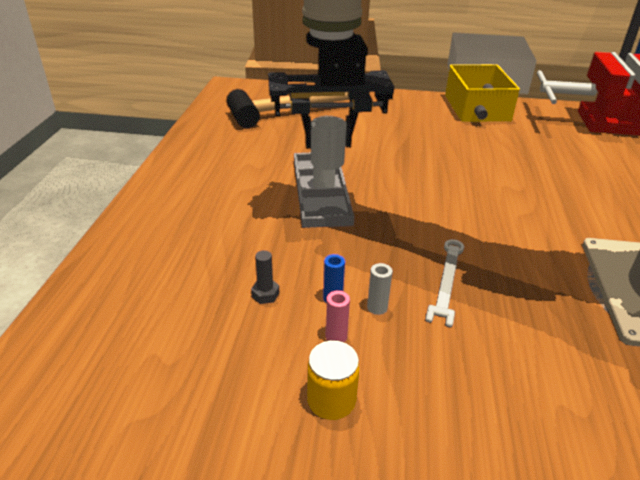

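The thick sleeve hangs upright at about (328,145) above the widest compartment, so I'll lower it.

move_arm([
  [[0,0.2,0],[0,0,0],50],
  [[0,0,1.5],[0,0,0],50],
  [[0,0,2],[0,0,0],50],
  [[0,0,2],[0,0,0],50],
  [[0,0,1.5],[0,0,0],50],
  [[0,0,1],[0,0,0],50],
  [[0,0,0.8],[0,0,0],50],
  [[0,0,0.5],[0,0,0],50],
  [[0,0,0.2],[0,0,0],50],
  [[0,0,0],[0,0,0],50],
])

```text
time: 10.58
ee_pos: [0.556, -0.1405, 0.0367]
eef_rot: [0.62, 0.785, 0.0, 0.0]
ft_force: [0.1, -0.7, -4.6]
width: 0.0581
grip_force: 45.0
```

```bash
python3 go.py "[.556,-.139,.036]"; python3 -c "
from h import *
a=shot('side')['image'][60:240,240:420]; b=shot('top')['image'][150:330,370:550]
cv2.imwrite('pics/c4.png',cv2.resize(np.hstack([a,b]),None,fx=2.2,fy=2.2))"
```

```text
t 10.575 p [ 0.556  -0.1405  0.0367] w 0.0581 gf 44.99821565346792 ft [ 0.1 -0.7 -4.6] yaw y 13.4 tilt 0.02 q7 0.58
to go cm [0.14 0.03 0.07] down fix rotvec [ 0.     0.    -0.004]
```

View pics/c4.png

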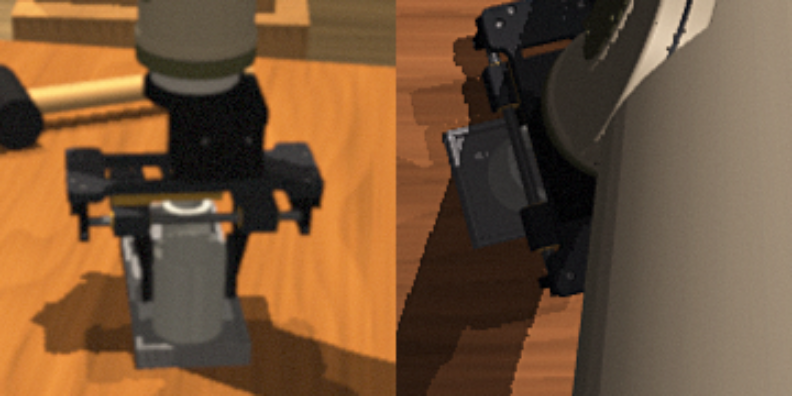

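The foot sits centred between the walls (side crop, about (190,335)), roughly 1 mm above the floor. I'll lower it, release and rise.

move_arm([
  [[0,0,0.1],[0,0,0],50],
  [[0,0,0.1],[0,0,0],50],
  [[0,0,0],[0,0,0],50],
  [[0,0,0],[0,0,0],90],
  [[0,0,0],[0,0,0],90],
  [[0,0,0],[0,0,0],90],
  [[0,0,0],[0,0,0],90],
  [[0,0,-1],[0,0,0],90],
  [[0,0,-2],[0,0,0],90],
  [[0,0,-2],[0,0,0],90],
  [[0,0,-2],[0,0,0],90],
  [[0,0,-2],[0,0,0],90],
  [[0,0,-1],[0,0,0],90],
  [[0,0,0],[0,0,0],60],
])

```text
time: 12.42
ee_pos: [0.5562, -0.1405, 0.1352]
eef_rot: [0.62, 0.785, 0.0, 0.0]
ft_force: [0.6, -0.1, -0.9]
width: 0.074
grip_force: 0.0
```

```bash
python3 go.py "[.448,.097,.13]"
```

```text
t 12.425 p [ 0.5562 -0.1405  0.1352] w 0.074 gf 0.0 ft [ 0.6 -0.1 -0.9] yaw y 13.4 tilt 0.08 q7 0.53
to go cm [25.61 -5.03  0.51] down fix rotvec [ 0.001  0.    -0.004]
```

move_arm([
  [[1.2,-0.2,0],[0,0,0],60],
  [[2.5,-0.5,0],[0,0,0],60],
  [[2.5,-0.5,0],[0,0,0],60],
  [[2.5,-0.5,0],[0,0,0],60],
  [[2.5,-0.5,0],[0,0,0],60],
  [[2.5,-0.5,0],[0,0,0],60],
  [[2.5,-0.5,0],[0,0,0],60],
  [[2.5,-0.5,0],[0,0,0],60],
  [[2.5,-0.5,0],[0,0,0],60],
  [[2.5,-0.5,0],[0,0,0],60],
  [[1.9,-0.3,0],[0,0,0],60],
  [[0,0,0],[0,0,0],60],
  [[0,0,0],[0,0,0],60],
])

```text
time: 14.05
ee_pos: [0.4478, 0.0965, 0.1342]
eef_rot: [0.62, 0.785, -0.0, -0.0]
ft_force: [0.5, -1.6, -0.0]
width: 0.0521
grip_force: 0.0
```

```bash
python3 go.py "[.448,.097,.032]"; python3 -c "
from h import *; from m import ring
c=shot('side'); print('small',ring(c,(380,271),.072,(.03,.018)),'large',ring(c,proj(c,[.556,-.14,.076]),.076,(.058,.044)),'med',ring(c,(324,154),.076,(.042,.028)))
cv2.imwrite('pics/c5.png',c['image'])"
```

```text
t 14.05 p [0.4478 0.0965 0.1342] w 0.0521 gf 0.0 ft [ 0.5 -1.6 -0. ] yaw y 13.4 tilt 0.03 q7 -0.07
to go cm [ 0.05  0.04 10.22] down fix rotvec [-0.001  0.    -0.004]
small (array([0.44870383, 0.09767476]), np.float64(-108.42127227783203)) large (array([ 0.55646774, -0.141238  ]), np.float64(-67.11976623535156)) med (array([ 0.56819654, -0.22576685]), np.float64(-16.181926727294922))
```

View pics/c5.png

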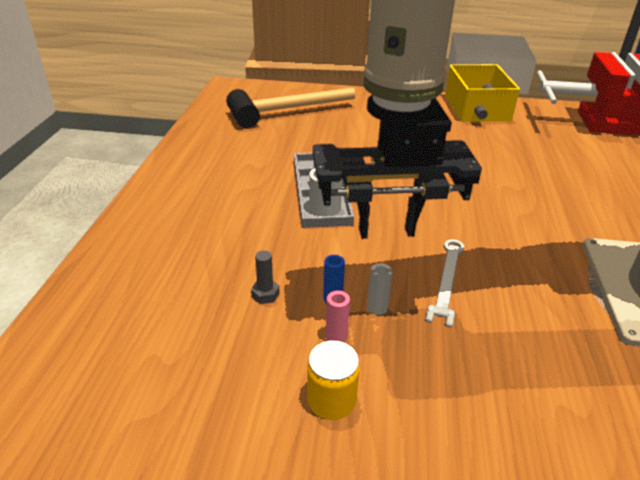

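The gripper is over the grey thin sleeve at (380,271), with its left finger clear of the blue tube. I'll descend and grip.

move_arm([
  [[0,0,1.5],[0,0,0],60],
  [[0,0,2],[0,0,0],60],
  [[0,0,2],[0,0,0],60],
  [[0,0,2],[0,0,0],60],
  [[0,0,1.7],[0,0,0],60],
  [[0,0,1],[0,0,0],60],
  [[0,0,0],[0,0,0],60],
  [[0,0,0],[0,0,0],25],
  [[0,0,0],[0,0,0],25],
  [[0,0,0],[0,0,0],25],
  [[0,0,0],[0,0,0],25],
  [[0,0,0],[0,0,0],25],
], grip_force=30)

```text
time: 15.6
ee_pos: [0.4484, 0.0971, 0.0329]
eef_rot: [0.62, 0.785, 0.0, 0.0]
ft_force: [0.3, 0.3, 4.5]
width: 0.0293
grip_force: 30.0
```

```bash
python3 go.py "[.592,-.288,.14]"
```

```text
t 15.6 p [0.4484 0.0971 0.0329] w 0.0293 gf 30.000122677884065 ft [0.3 0.3 4.5] yaw y 13.4 tilt 0.05 q7 -0.01
to go cm [-40.79   5.07 -10.72] down fix rotvec [ 0.001 -0.    -0.004]
```

move_arm([
  [[0,0,-1],[0,0,0],25],
  [[0,0,-2],[0,0,0],25],
  [[0,0,-2.5],[0,0,0],25],
  [[0,0,-2.5],[0,0,0],25],
  [[0,0,-2.5],[0,0,0],25],
  [[0,0,-1.2],[0,0,0],25],
  [[0,0,0],[0,0,0],25],
])

```text
time: 16.48
ee_pos: [0.4481, 0.0971, 0.1498]
eef_rot: [0.62, 0.785, 0.0, 0.0]
ft_force: [-0.1, -0.7, -2.1]
width: 0.0293
grip_force: 30.0
```

move_arm([
  [[-1.4,0.2,0],[0,0,0],25],
  [[-2.4,0.3,0],[0,0,0],25],
  [[-2.4,0.3,0],[0,0,0],25],
  [[-2.4,0.3,0],[0,0,0],25],
  [[-2.4,0.3,0],[0,0,0],25],
  [[-2.4,0.3,0],[0,0,0],25],
  [[-2.4,0.3,0],[0,0,0],25],
  [[-2.4,0.3,0],[0,0,0],25],
  [[-2.4,0.3,0],[0,0,0],25],
  [[-2.4,0.3,0],[0,0,0],25],
  [[-2.4,0.3,0],[0,0,0],25],
  [[-2.4,0.3,0],[0,0,0],25],
  [[-2.4,0.3,0],[0,0,0],25],
  [[-2.4,0.3,0],[0,0,0],25],
  [[-2.4,0.3,0],[0,0,0],25],
  [[-2.4,0.3,0],[0,0,0],25],
  [[-2.4,0.3,0],[0,0,0],25],
  [[-1,0.1,0],[0,0,0],25],
  [[0,0,0],[0,0,0],25],
  [[0,0,0],[0,0,0],25],
])

```text
time: 18.98
ee_pos: [0.5918, -0.2872, 0.1492]
eef_rot: [0.62, 0.785, 0.0, -0.0]
ft_force: [0.2, 0.2, -2.0]
width: 0.0293
grip_force: 30.0
```

```bash
python3 go.py "[.592,-.288,.037]"
```

```text
t 18.975 p [ 0.5918 -0.2872  0.1492] w 0.0293 gf 29.999874761269893 ft [ 0.2  0.2 -2. ] yaw y 13.4 tilt 0.06 q7 0.81
to go cm [-0.09  0.   11.22] down fix rotvec [-0.    -0.001 -0.003]
```

move_arm([
  [[-0.1,0,0],[0,0,0],25],
  [[0,0,1.5],[0,0,0],25],
  [[0,0,2],[0,0,0],25],
  [[0,0,2],[0,0,0],25],
  [[0,0,2],[0,0,0],25],
  [[0,0,1.5],[0,0,0],25],
  [[0,0,1],[0,0,0],25],
  [[0,0,0.7],[0,0,0],25],
  [[0,0,0.3],[0,0,0],25],
  [[0,0,0.1],[0,0,0],25],
  [[0,0,0],[0,0,0],25],
])

```text
time: 20.35
ee_pos: [0.5925, -0.2892, 0.0389]
eef_rot: [0.62, 0.785, 0.0, 0.0]
ft_force: [-0.3, 1.0, -3.2]
width: 0.0298
grip_force: 30.0
```

```bash
python3 go.py "[.592,-.288,.037]"; python3 -c "
from h import *
a=shot('side')['image'][60:240,240:420]; b=shot('top')['image'][150:330,400:580]
cv2.imwrite('pics/c6.png',cv2.resize(np.hstack([a,b]),None,fx=2.2,fy=2.2))"
```

```text
t 20.35 p [ 0.5925 -0.2892  0.0389] w 0.0298 gf 29.999951807549223 ft [-0.3  1.  -3.2] yaw y 13.4 tilt 0.04 q7 0.86
to go cm [ 0.13 -0.02  0.19] down fix rotvec [ 0.001  0.    -0.004]
```

View pics/c6.png

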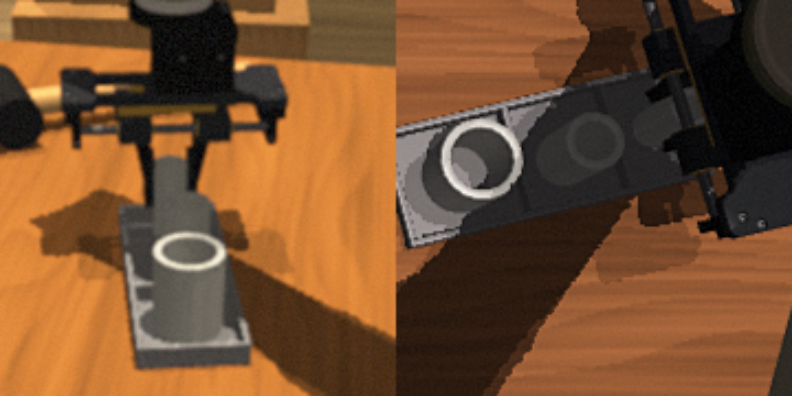

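The thick sleeve stands in the widest compartment and the medium one is still standing behind it. The thin one hangs about 2 mm above its floor. I'll lower it the rest, release and rise clear.

move_arm([
  [[0,0,0.1],[0,0,0],25],
  [[0,0,0.1],[0,0,0],25],
  [[0,0,0.1],[0,0,0],25],
  [[0,0,0],[0,0,0],25],
  [[0,0,0],[0,0,0],60],
  [[0,0,0],[0,0,0],60],
  [[0,0,0],[0,0,0],60],
  [[0,0,0],[0,0,0],60],
  [[0,0,-1],[0,0,0],60],
  [[0,0,-2],[0,0,0],60],
  [[0,0,-2.5],[0,0,0],60],
  [[0,0,-2.5],[0,0,0],60],
  [[0,0,-2.5],[0,0,0],60],
  [[0,0,-2.5],[0,0,0],60],
  [[0,0,-1],[0,0,0],60],
])

```text
time: 22.32
ee_pos: [0.5929, -0.2897, 0.1785]
eef_rot: [0.62, 0.785, 0.001, 0.002]
ft_force: [-1.0, 0.2, 0.2]
width: 0.0522
grip_force: 0.0
```

move_arm([
  [[3,-1.5,-1],[0,0,0],60],
  [[4,-2,-1],[0,0,0],60],
  [[4,-2,-1],[0,0,0],60],
  [[4,-2,0],[0,0,0],60],
  [[4,-2,0],[0,0,0],60],
  [[4,0,0],[0,0,0],60],
  [[4,0,0],[0,0,0],60],
  [[4,0,0],[0,0,0],60],
  [[4,0,0],[0,0,0],60],
  [[4,0,0],[0,0,0],60],
  [[3,0,0],[0,0,0],60],
  [[0,0,0],[0,0,0],60],
  [[0,0,0],[0,0,0],60],
])

```text
time: 23.95
ee_pos: [0.4027, 0.0968, 0.2056]
eef_rot: [0.62, 0.784, -0.0, 0.0]
ft_force: [0.4, 0.8, -0.1]
width: 0.0523
grip_force: 0.0
```

```bash
python3 -c "
from m import *
c=shot('side');d=shot('top')
x,y,t=.572,-.2055,-2.905; M=np.array([[np.cos(t),-np.sin(t)],[np.sin(t),np.cos(t)]])
for n,p,D in(('L',[.556,-.141],(.058,.044)),('M',[.5688,-.2199],(.042,.028)),('S',[.592,-.289],(.03,.018))):
    for k in(c,d):
        q,f=ring(k,proj(k,[*p,.076]),.076,D); print(n,q.round(4),'local',(M.T@(q-[x,y])).round(4),round(f))
a=c['image'][60:240,240:420]; b=d['image'][150:330,380:560]
cv2.imwrite('pics/c7.png',cv2.resize(np.hstack([a,b]),None,fx=2.2,fy=2.2))"
```

```text
L [ 0.5564 -0.1412] local [ 0.0001 -0.0662] -198
L [ 0.5555 -0.1398] local [ 0.0006 -0.0677] -230
M [ 0.5692 -0.2205] local [0.0062 0.0139] -183
M [ 0.5685 -0.2192] local [0.0066 0.0125] -240
S [ 0.5926 -0.2886] local [-0.0006  0.0856] -148
S [ 0.5921 -0.2876] local [-0.0003  0.0845] -282
```

View pics/c7.png

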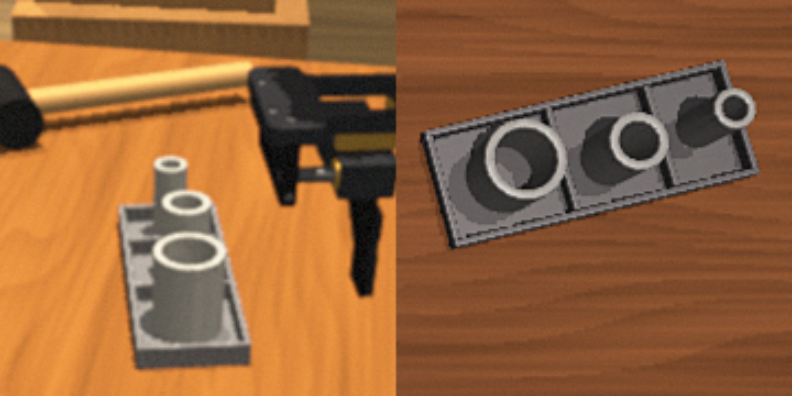

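All three sleeves stand upright in their compartments (top crop: thick at (525,160), medium at (640,140), thin at (733,107)). Both cameras agree they are well inside the limits, and the arm is clear.

```bash
python3 -c "
from bench import r
print(r.close_job())"
```

```text
the job is handed in; nothing more can be done
None
```

The job is handed in: both cameras showed the thick sleeve upright in the widest compartment, the thin one in the narrowest and the medium one still in the middle, at about 24 s of the 54 s allowed; the verdict wasn't shown.

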